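Reload the spring-loaded tub dispenser

ROBOT

A 6-joint arm with a two-finger parallel gripper is mounted at the origin on a cart in front of the work surface, level with it; the furniture and walls round the work are solid. World frame = base frame: x ahead of the robot, y to its left, z up, the work surface at z = 0. Lengths are in m, angles in rad, forces in N, time in s.
With the tool pointing down it reaches from about 0.25 to 0.775 m from the base axis. Payload 8.9 kg.
Tool frame: the origin (TCP) lies at the very end of the fingers, on their centre line; the grasp point (between the pads) lies robot.hold_point_z behind it (robot.hold_point_z is the distance from the TCP to the grasp point, in m); z points along the fingers, y is the line along which they close (so a half turn about z gives the same grasp; the last joint's range is limited). The gripper opens to 85 mm and grips with 20 to 120 N. Pads are 22 mm wide; open, the fingers measure 114 mm over their backs; the gripper's body (76 mm by 85 mm) begins 54 mm behind the grasp point. The pads swing forward as they close: fully open they stand 13 mm farther back than shut.
Start: joints at [-1.256, 0.291, -0.153, 1.127, 0, 1.431], TCP at [0.23, -0.472, 0.231] pointing down, gripper open.
Joint ranges: [-2.52, 2.52], [-0.91, 1.74], [-1.3, 1.37], [-1.96, 2.02], [-1.52, 1.47], [-3.14, 3.14]. Speed limits (rad/s): [2.22, 2.22, 2.79, 3.14, 3.14, 3.14].

INTERFACE

Orientations are given as a unit quaternion [w, x, y, z].
In Python, from rig import robot gives the robot as it stands.
- The arm moves only by the shell command python3 drive.py 'ROWS' [FORCE]. ROWS is a JSON list of rows, 1 to 5 of them, each of 7 numbers: a rotation vector rx, ry, rz in units of 0.25 rad, then dx, dy, dz in units of 100 mm, then the finger opening in m; each row shifts and turns the commanded pose from where the row before left it, along the tool's axes as they then stand; what a row does not reach is not made up. A row lasts 1/10 s, in which the tool goes at most 0.05 m and 0.15 rad, less where a joint would pass 70% of its speed; a pose out of reach is approached as far as the arm can. The fingers move at their own pace and stop on an object; FORCE is the grip in N (left out, the last holds). Time passes only in rows, so rows that do not move let the fingers close. It prints the time, the measured TCP pose, the force, the opening and the grip force at its end. Input that does not fit is refused with a message, and nothing moves.
- robot.sense(): the state, without advancing time (a new reading comes with each control period).
- robot.snapshot(name): name is "scene" or "top"; returns the picture (480x640x3 uint8, red, green, blue); there is no depth.
- robot.camera_model(name): a dict with "fx", "fy", "cx", "cy" (pixels), "xyz" and "orientation" of the camera in the world. Camera axes: x right, y down, z forward; pixel columns grow to the right and rows downward; lengths in m; the calibration is good to about 2 mm. A picture is of the moment at which its call begins. camera_model takes no time and is no camera call.
- robot.close_job(): hands the job in; it is judged then, once.
The state is a dict: "clock": time; "joint_positions": joint angles; "joint_velocities": joint speeds; "effort": joint torques, N m; "tool_pos": TCP position; "orientation": TCP orientation; "force": force on the tool from outside, world axes, zero at the start; "moment": the same for the moment, N m; "width": finger opening in m; "finger_force": force on a finger pad.
Only numpy, scipy, OpenCV 4.12 (cv2) and the standard library are available. Lean on these libraries where they do the work, as an engineer would, in place of code of your own. Each camera call takes 0.05 s, during which the arm holds its last target. There are 200 camera calls.

TASK

Reload the tub dispenser on the bench: find the two loose tubs that are the same as the one already in it and nest both into that one, turned the same way, and leave the tubs that will not nest, and the other things, where they are. Then lay the short square length of wood across the top tub, between the two brass spring bolts, and press it squarely down until the sprung plate bottoms and both bolts snap out over the top tub's rim. Let the stack go and put the wood back flat on the bench, clear of the dispenser.

Things in the scene. Friction and masses are not known exactly. Their poses are not given: they have to be found in the camera images.
- dispenser: Fixed grey steel tub dispenser: base 100 x 170 x 10 mm, sprung plate on a post in the middle, an end frame at each end of its y axis (56 mm wide, y = +-54 to +-80 mm, with bolt housing 155 mm high, bolt knobs out to 91 mm). Open on both sides along its x axis. Origin: centre of the base's underside; y runs from the right bolt to the left one, along the length of the tubs in it; z up.
- bolts_mid (a point): Point midway between the two brass spring bolts, level with their flat underside, 138.5 mm above the bench; axes as the dispenser's. The bolt noses point inward, 87 mm apart; their bevelled tops reach 12 mm higher. The sprung plate holds the first tub's rim up against their underside.
- plate (a joint): Depth of the sprung plate in m below where it stands with one tub: about 0 at the start, larger is lower, stops dead at 0.038 (bottomed). It does not sink under the tubs' weight; pressing takes about 3 N at the top to 10 N at the bottom, and the bolts add some 3 N while a rim passes. With three tubs caught under the bolts it reads about 0.0355.
- bolt_left (a joint): Brass spring bolt at the dispenser's +y end, m: 0 = fully out, 4.5 mm over the tub's rim; a rim pressed down on its bevelled top pushes it back (up to 0.011) and it springs out again (about 1 N) once the rim is below it.
- bolt_right (a joint): The same at the -y end.
- tub_loaded: The tub in the dispenser. All three matching tubs: grey plastic, open, 50 mm high, 80 g, walls leaning in to a floor of 65 x 37 mm; rim flange 96 x 62 mm, 5 mm thick; mouth 78 x 50 mm. One nests in another 18 mm higher, on floor ribs, with 1 mm play. Grip the flange across its 62 mm, tips 10 mm below its top. Origin: centre of the underside; y along the length, z up; a half turn is the same.
- tub_a: A loose matching tub, standing open side up on the bench. Same size as tub_loaded. Origin at the centre of its underside, y along its length, x across its width, z up; turned half round it is the same.
- tub_b: The other loose matching tub, standing open side up on the bench. Same size as tub_loaded. Origin at the centre of its underside, y along its length, x across its width, z up; turned half round it is the same.
- tub_straight: A tub of the same grey plastic, rim and height (96 x 62 x 50 mm) but with upright walls and a floor of 82 x 54 mm: it does not nest. To be left alone. Origin at the centre of its underside, y along its length, x across its width, z up; turned half round it is the same.
- tub_long: A tapered tub of the same plastic, width and height but 124 mm long: it does not nest. To be left alone. Origin at the centre of its underside, y along its length, x across its width, z up; turned half round it is the same.
- block_mid (a point): Centre of the wooden block: a pale sawn square length of wood 45 x 160 x 45 mm, 170 g, lying on the bench; y along the 160 mm, x across, z up. Laid with its length along the dispenser's x axis it fits between the bolts (87 mm) and spans the tub's width with overhang on both sides.
- block: The same wooden block; origin at the centre of its underside, axes as block_mid.
- battery: Black drill battery 87 x 81 x 60 mm, a bystander; origin at the centre of its underside.
- screw_tin: Round upright-walled tin of screws, 77 mm across, 48 mm high, a bystander; origin at the centre of its underside.

How it is judged:
On the way, in this order (a step that is already met when the one before it is completed fails the run):
1. both matching tubs stand nested in the one in the dispenser (((z of tub_a in the frame of tub_loaded between 0.012 and 0.024 m and x of tub_a in the frame of tub_loaded between -0.007 and 0.007 m and y of tub_a in the frame of tub_loaded between -0.007 and 0.007 m and angle between the y axis of tub_a and the y axis of tub_loaded, either way round below 0.1 rad and z of tub_b in the frame of tub_a between 0.012 and 0.024 m and x of tub_b in the frame of tub_a between -0.007 and 0.007 m and y of tub_b in the frame of tub_a between -0.007 and 0.007 m and angle between the y axis of tub_b and the y axis of tub_a, either way round below 0.1 rad) or (z of tub_b in the frame of tub_loaded between 0.012 and 0.024 m and x of tub_b in the frame of tub_loaded between -0.007 and 0.007 m and y of tub_b in the frame of tub_loaded between -0.007 and 0.007 m and angle between the y axis of tub_b and the y axis of tub_loaded, either way round below 0.1 rad and z of tub_a in the frame of tub_b between 0.012 and 0.024 m and x of tub_a in the frame of tub_b between -0.007 and 0.007 m and y of tub_a in the frame of tub_b between -0.007 and 0.007 m and angle between the y axis of tub_a and the y axis of tub_b, either way round below 0.1 rad)) and contact force between the fingers and anything else below 0.5 N), for 0.2 s.
2. the stack is pressed down with the wood, lying level on the top tub, until the plate bottoms (value of joint plate above 0.036 m and (contact force between block and tub_a above 2 N or contact force between block and tub_b above 2 N) and angle between block's own y axis and vertical between 1.471 and 1.671 rad), for 0.1 s.
At the end, for the whole second after the job is handed in: Three tubs nested in the dispenser (18 mm apart within 3 mm, 5 mm sideways, 0.1 rad), plate down past 32.5 mm, both bolts out (within 3 mm) over the top rim; wood flat on the bench, its centre over 90 mm from the dispenser's; odd tubs and bystanders within 30 mm of their starts (((z of tub_a in the frame of tub_loaded between 0.015 and 0.021 m and x of tub_a in the frame of tub_loaded between -0.005 and 0.005 m and y of tub_a in the frame of tub_loaded between -0.005 and 0.005 m and angle between the y axis of tub_a and the y axis of tub_loaded, either way round below 0.1 rad and z of tub_b in the frame of tub_a between 0.015 and 0.021 m and x of tub_b in the frame of tub_a between -0.005 and 0.005 m and y of tub_b in the frame of tub_a between -0.005 and 0.005 m and angle between the y axis of tub_b and the y axis of tub_a, either way round below 0.1 rad) or (z of tub_b in the frame of tub_loaded between 0.015 and 0.021 m and x of tub_b in the frame of tub_loaded between -0.005 and 0.005 m and y of tub_b in the frame of tub_loaded between -0.005 and 0.005 m and angle between the y axis of tub_b and the y axis of tub_loaded, either way round below 0.1 rad and z of tub_a in the frame of tub_b between 0.015 and 0.021 m and x of tub_a in the frame of tub_b between -0.005 and 0.005 m and y of tub_a in the frame of tub_b between -0.005 and 0.005 m and angle between the y axis of tub_a and the y axis of tub_b, either way round below 0.1 rad)) and value of joint plate above 0.0325 m and value of joint each of bolt_left, bolt_right below 0.003 m and angle between each of tub_a, tub_b, tub_loaded's own z axis and vertical below 0.06 rad and horizontal distance between tub_loaded and dispenser below 0.006 m and height (world z) of block_mid below 0.035 m and horizontal distance between block_mid and dispenser above 0.09 m and contact force between block and dispenser below 0.05 N and linear speed of each of tub_a, tub_b, block below 0.02 m/s and distance of each of tub_straight, tub_long, battery, screw_tin from where it was at the start of the episode below 0.03 m); the robot touches nothing.
It fails at once if an odd tub or a bystander is disturbed (moved more than 50 mm) (distance of any of tub_straight, tub_long, battery, screw_tin from where it was at the start of the episode above 0.05 m).
It also fails if it takes over 72 s, if anything falls off the work surface, if the arm or the gripper's body presses on something with over 40 N, if the wrist force passes 120 N, or if a joint passes its speed limit or range.

## Working session

There is one attempt and no reset: what is moved stays moved. The work goes in short steps, Python scripts to look and compute and a shell command to move; the robot and the scene stay as the last step left them, time stands still between calls to the robot, and variables do not carry over. Pictures are saved under pics/ and viewed, at most 13 in all, crops included, and the job is handed in when it is done.

```bash
ls; mkdir -p pics; python3 - <<'E'
from rig import robot
import cv2
for n in("scene","top"):
    im=robot.snapshot(n); cv2.imwrite(f"pics/{n}0.png",im[:,:,::-1]); print(robot.camera_model(n))
print(robot.sense(),robot.hold_point_z)
E
```

```text
drive.py
pics
rig.py
{'fx': 550.5787209948282, 'fy': 550.5787209948282, 'cx': 319.39790659328503, 'cy': 242.23029844111232, 'xyz': array([-0.42526966,  0.9519031 ,  0.77574242]), 'orientation': array([ 0.20199159, -0.32801664,  0.78170808, -0.49044568])}
{'fx': 584.0227787265213, 'fy': 584.0227787265213, 'cx': 315.7295636911139, 'cy': 227.91060060723044, 'xyz': array([0.28351855, 0.02862365, 1.67680565]), 'orientation': array([-0.05004952,  0.70620306, -0.70395455,  0.05674745])}
{'clock': 0.1, 'joint_positions': array([-1.25629473e+00,  2.91228694e-01, -1.54031719e-01,  1.12668204e+00,
       -1.75712692e-05,  1.43147749e+00]), 'joint_velocities': array([-4.57096464e-05, -2.27838885e-03,  1.41779845e-03,  1.28299224e-03,
       -1.32198409e-04, -3.45018126e-05]), 'effort': array([ 1.22661546e-03, -5.37978101e+01,  3.31918430e+01,  9.33112926e-03,
       -7.69687153e-05,  4.14970330e-06]), 'tool_pos': array([ 0.23003307, -0.47150252,  0.2307944 ]), 'orientation': array([-5.70095774e-04,  9.74365986e-01,  2.24967991e-01, -5.88830195e-05]), 'force': array([0.05989664, 0.45590815, 0.03762416]), 'moment': array([-0.00018105,  0.00961899,  0.02024482]), 'finger_force': 0.0, 'width': 0.08519461592208641} 0.0187
```

View pics/top0.png

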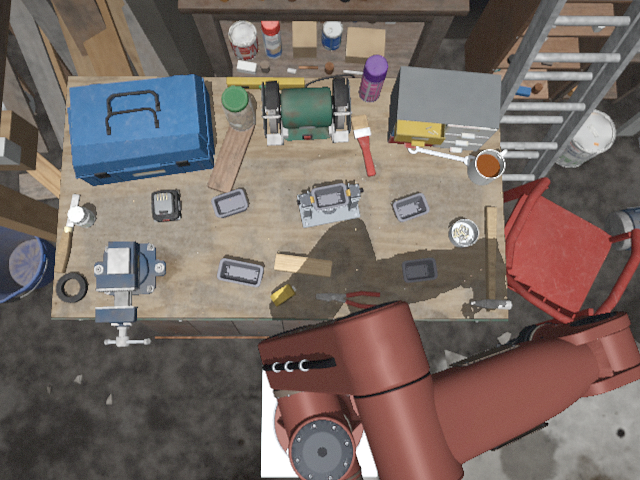

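View pics/scene0.png

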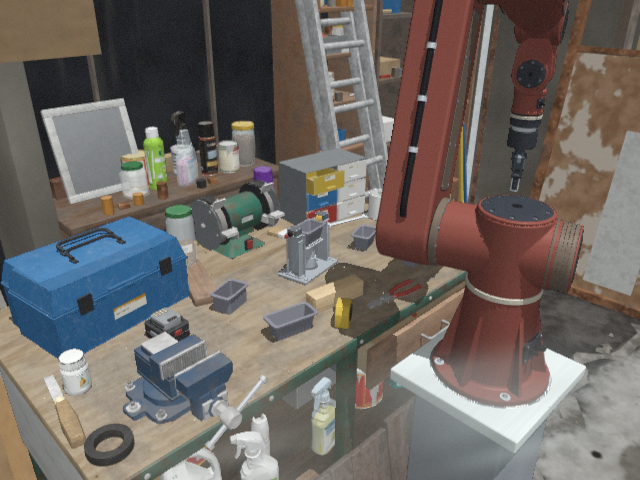

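The top view shows the dispenser at (330,200), tubs at (231,203), (410,207) and (418,270), the long tub at (241,271), the wood at (303,264), the battery at (166,205) and the tin at (463,233). I'll zoom in to pick out the straight tub.

```bash
cat > h.py <<'E'
import numpy as np, cv2
from scipy.spatial.transform import Rotation as R
from rig import robot
def cam(n):
    m=robot.camera_model(n); q=m["orientation"]
    return m,R.from_quat([q[1],q[2],q[3],q[0]]).as_matrix(),np.array(m["xyz"])
def toworld(n,uv,z):
    m,r,c=cam(n); uv=np.atleast_2d(uv).astype(float)
    d=np.c_[(uv[:,0]-m["cx"])/m["fx"],(uv[:,1]-m["cy"])/m["fy"],np.ones(len(uv))]@r.T
    return c+d*((z-c[2])/d[:,2])[:,None]
def topx(n,p):
    m,r,c=cam(n); q=(np.atleast_2d(p)-c)@r
    return np.c_[q[:,0]/q[:,2]*m["fx"]+m["cx"],q[:,1]/q[:,2]*m["fy"]+m["cy"]]
E
python3 - <<'E'
from h import *
t=cv2.imread("pics/top0.png")
def crop(c,w=34,h=26): return cv2.resize(t[c[1]-h:c[1]+h,c[0]-w:c[0]+w],(400,300),interpolation=cv2.INTER_CUBIC)
a=[crop(c) for c in((231,203),(410,207),(418,270),(331,204))]
cv2.imwrite("pics/m1.png",np.vstack([np.hstack(a[:2]),np.hstack(a[2:])]))
for c in((231,203),(410,207),(418,270),(241,271)): print(toworld("top",c,.05), topx("scene",toworld("top",c,.05)))
E
```

```text
[[0.60180007 0.25362789 0.05      ]] [[229.86279784 287.88644156]]
[[ 0.59245397 -0.25390363  0.05      ]] [[363.06401556 231.45710923]]
[[ 0.41363592 -0.27235905  0.05      ]] [[412.74986283 247.90825662]]
[[0.40926001 0.22115947 0.05      ]] [[289.35527873 312.71271719]]
```

View pics/m1.png

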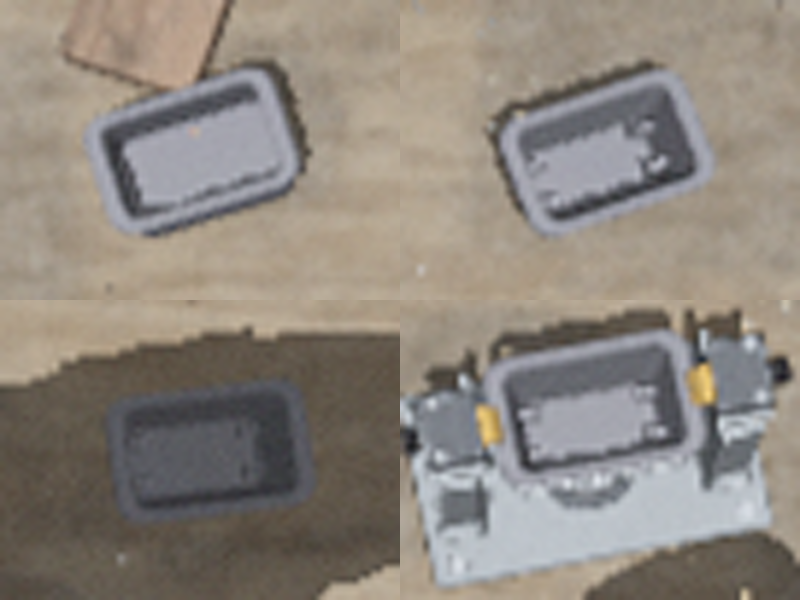

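The tub at (231,203), bottom-left of its crop's floor nearly filling the mouth, is the straight one. The tubs at (410,207) and (418,270) have small tapered floors with ribs, like the loaded one. Next I'll measure poses.

```bash
cat >> h.py <<'E'
def rect(P):
    c,s,a=cv2.minAreaRect((P[:,:2]*1000).astype(np.float32)); 
    if s[0]<s[1]: s=s[::-1]; a+=90
    return np.round(c,1),np.round(s,1),(a+90)%180-90   # long axis angle from world x, deg, mm
def blob(im,mask,uv,r,z,n="top"):
    m=np.zeros(mask.shape,np.uint8); u,v=uv; m[v-r:v+r,u-r:u+r]=mask[v-r:v+r,u-r:u+r]
    cs,_=cv2.findContours(m,cv2.RETR_EXTERNAL,cv2.CHAIN_APPROX_NONE)
    c=max(cs,key=cv2.contourArea)
    k,l=cv2.connectedComponents(m)
    return rect(toworld(n,c[:,0,:],z)),cv2.contourArea(c)
E
python3 - <<'E'
from h import *
t=cv2.imread("pics/top0.png"); f=t.astype(int)
g=((f[:,:,0]>f[:,:,2]-2)).astype(np.uint8)*255
print([blob(t,g,c,28,.05) for c in((410,207),(418,270),(231,203),(241,271))])
b=((f[:,:,2]-f[:,:,0]>70)).astype(np.uint8)*255
for c in((302,205),(360,188)):
    w=8; m=np.argwhere(b[c[1]-w-6:c[1]+w+6,c[0]-w-4:c[0]+w+4])[:,::-1]+[c[0]-w-4,c[1]-w-6]
    print("brass px",m.mean(0),len(m),toworld("top",m.mean(0),.147))
# wood: light tan around (303,264)
hsv=cv2.cvtColor(t,cv2.COLOR_BGR2HSV)
for p in((290,262),(315,266),(303,264),(260,250),(303,285),(300,275)): print(p,t[p[1],p[0]],hsv[p[1],p[0]])
o=np.hstack([cv2.resize(x[170:300,215:425],(400,248),interpolation=cv2.INTER_CUBIC) if 0 else x for x in (cv2.resize(t[235:300,265:345],(400,325),interpolation=cv2.INTER_CUBIC),cv2.cvtColor(cv2.resize(g[180:235,295:370],(400,325)),cv2.COLOR_GRAY2BGR))])
cv2.imwrite("pics/m2.png",o)
E
```

```text
[((array([ 592.5, -255.2]), array([96. , 62.1]), -70.05959892272949), 661.5), ((array([ 414.4, -275.9]), array([94.5, 60.5]), -82.7522087097168), 668.5), ((array([601.4, 257.7]), array([95.5, 66. ]), -70.79271697998047), 697.5), ((array([406.3, 224.1]), array([123.8,  61.5]), 78.8791275024414), 916.5)]
brass px [311.66666667 199.27777778] 18 [[0.59387493 0.02541497 0.147     ]]
brass px [355.86956522 186.        ] 23 [[ 0.63067616 -0.09295712  0.147     ]]
(290, 262) [175 207 229] [ 18  60 229]
(315, 266) [ 98 121 136] [ 18  71 136]
(303, 264) [104 131 149] [ 18  77 149]
(260, 250) [144 161 172] [ 18  42 172]
(303, 285) [73 82 89] [17 46 89]
(300, 275) [76 87 93] [19 47 93]
```

View pics/m2.png

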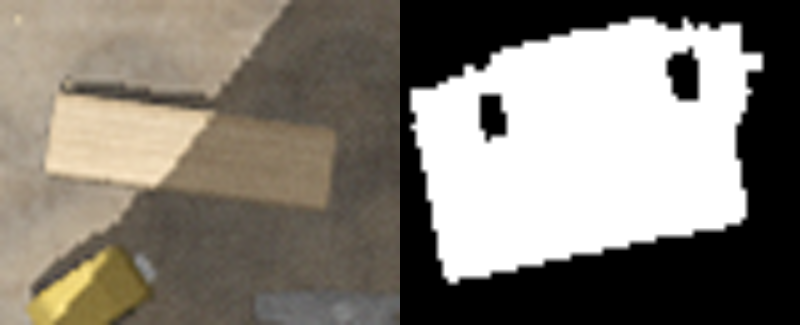

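The crop shows the wood's four corners at roughly (276,254), (332,261), (330,277) and (274,270). The brass bolts are at (312,199.6) and (348,192.7). The base front corners are at (303,227) and (360,218).

```bash
python3 - <<'E'
from h import *
t=cv2.imread("pics/top0.png"); f=t.astype(int); hsv=cv2.cvtColor(t,cv2.COLOR_BGR2HSV)
b=((hsv[:,:,1]>110)&(hsv[:,:,0]<30)).astype(np.uint8)
P=[]
for c in((312,199),(349,192)):
    m=np.argwhere(b[c[1]-7:c[1]+8,c[0]-5:c[0]+6])[:,::-1]+[c[0]-5,c[1]-7]
    P.append(toworld("top",m.mean(0),.147)[0]); print(m.min(0),m.max(0),m.mean(0),len(m),P[-1])
print("bolt mid",(P[0]+P[1])/2,"dist",np.linalg.norm(P[0]-P[1]),"ang",np.degrees(np.arctan2(*(P[0]-P[1])[[1,0]])))
e=toworld("top",[(303.1,227.4),(359.7,217.6)],.01); d=e[0]-e[1]
print("base front",e,np.linalg.norm(d),np.degrees(np.arctan2(d[1],d[0])))
u=d/np.linalg.norm(d); print("base centre",e.mean(0)+.05*np.array([u[1],-u[0],0]))
# loaded tub rim : bluish-grey pixels vs greenish steel
for p in((320,193),(325,210),(340,205),(325,220),(322,200)): print(p,t[p[1],p[0]])
s=((hsv[:,:,1]>55)&(abs(hsv[:,:,0].astype(int)-18)<5)).astype(np.uint8)*255
s=cv2.morphologyEx(s,cv2.MORPH_OPEN,np.ones((3,3),np.uint8))
print("wood",blob(t,s,(303,265),34,.045))
print("wood corners",rect(toworld("top",[(276.4,253.8),(332.2,261),(330.2,276.8),(274,269.8)],.045)))
# scene view bolts check
for c in P: print(topx("scene",c))
E
```

```text
[311 197] [313 202] [311.86666667 199.33333333] 15 [0.59372615 0.02488055 0.147     ]
[346 189] [350 195] [348.         192.33333333] 21 [ 0.61324408 -0.07174564  0.147     ]
bolt mid [ 0.60348511 -0.02343254  0.147     ] dist 0.09857773879150954 ang 101.41975402685243
base front [[ 0.53882111  0.04956763  0.01      ]
 [ 0.56818838 -0.11421005  0.01      ]] 0.1663897918867426 100.16577882056957
base centre [ 0.6027198  -0.02349637  0.01      ]
(320, 193) [109 106 103]
(325, 210) [201 195 191]
(340, 205) [170 161 158]
(325, 220) [202 196 189]
(322, 200) [173 166 163]
wood ((array([426.8,  49.3]), array([160.8,  51.5]), 83.06076049804688), 883.5)
wood corners (array([425.9,  48.4]), array([158.3,  45.4]), 82.81747436523438)
[[297.10865256 228.82611719]]
[[317.22424431 217.13091986]]
```

```bash
cat >> h.py <<'E'
def go(x,y,z,yaw):
    """remaining move to TCP x,y,z with tool y (closing line) at yaw deg, tool down: rotvec first, then shift in turned tool axes"""
    s=robot.sense(); q=s["orientation"]; r=R.from_quat([q[1],q[2],q[3],q[0]])
    a=np.radians(yaw); t=R.from_matrix(np.array([[-np.sin(a),np.cos(a),0],[np.cos(a),np.sin(a),0],[0,0,-1]]).T)
    a=np.radians(yaw); yv=np.array([np.cos(a),np.sin(a),0]); zv=np.array([0,0,-1.]); t=R.from_matrix(np.c_[np.cross(yv,zv),yv,zv])
    print("t",s["clock"],"rot",np.round((r.inv()*t).as_rotvec(),4),"shift",np.round(t.inv().apply(np.array([x,y,z])-s["tool_pos"]),4),"force",np.round(s["force"],1),"w",round(s["width"],4),"j6",round(s["joint_positions"][5],2))
E
sed -i '/a=np.radians(yaw); t=R/d' h.py
python3 -c "
from h import *
go(.4144,-.2759,.038,7.25)"
```

```text
t 0.1 rot [-9.0000e-04 -8.0000e-04 -1.2435e+00] shift [0.1708 0.2076 0.1928] force [0.1 0.5 0. ] w 0.0852 j6 1.43
```
Rotate 9 rows of -.1382 (0.1382*9=1.2435). Then xy: dx .1708 dy .2076 → |.269| 6 rows of (.0285,.0346). Then descend .14 first.

Units first: shifts go in units of 100 mm and turns go in units of 0.25 rad. So -0.1382 rad is -0.5528.

```bash
python3 drive.py '[[0,0,-0.5528,0,0,0,0.085],[0,0,-0.5528,0,0,0,0.085],[0,0,-0.5528,0,0,0,0.085],[0,0,-0.5528,0,0,0,0.085],[0,0,-0.5528,0,0,0,0.085]]' 60
python3 drive.py '[[0,0,-0.5528,0,0,0,0.085],[0,0,-0.5528,0,0,0,0.085],[0,0,-0.5528,0,0,0,0.085],[0,0,-0.5528,0,0,0,0.085],[0,0,0,0,0,0,0.085]]'
python3 -c "
from h import *
go(.4144,-.2759,.038,7.25)"
```

```text
clock: 0.6
tool_pos: [0.2301, -0.4716, 0.2309]
orientation: [-0.0, 0.839, 0.544, 0.0]
force: [-0.2, -0.2, 0.0]
width: 0.085
finger_force: 0.0
clock: 1.1
tool_pos: [0.2301, -0.4716, 0.231]
orientation: [-0.0, 0.66, 0.751, 0.0]
force: [-1.0, 0.4, 0.3]
width: 0.0851
finger_force: 0.0
t 1.1 rot [-0.0001 -0.0007  0.0023] shift [0.1709 0.2076 0.193 ] force [-1.   0.4  0.3] w 0.0851 j6 0.19
```

Scaled: 0.0346 m is 0.346, 0.0285 m is 0.285.

```bash
python3 drive.py '[[0,0,0,0.285,0.346,0,0.085],[0,0,0,0.285,0.346,0,0.085],[0,0,0,0.285,0.346,0,0.085],[0,0,0,0.285,0.346,0,0.085],[0,0,0,0.285,0.346,0,0.085]]'
python3 drive.py '[[0,0,0,0.284,0.346,0,0.085],[0,0,0,0,0,0.5,0.085],[0,0,0,0,0,0.5,0.085],[0,0,0,0,0,0,0.085]]'
python3 -c "
from h import *
go(.4144,-.2759,.038,7.25)"
```

```text
clock: 1.6
tool_pos: [0.3846, -0.3072, 0.2313]
orientation: [0.0, 0.663, 0.749, -0.0]
force: [0.5, -1.0, 0.6]
width: 0.085
finger_force: 0.0
clock: 2.0
tool_pos: [0.4113, -0.2726, 0.1264]
orientation: [-0.005, 0.662, 0.75, 0.0]
force: [-0.5, 1.2, 0.3]
width: 0.0849
finger_force: 0.0
t 2.0 rot [-0.0067 -0.0077 -0.0025] shift [-0.0037  0.0027  0.0884] force [-0.5  1.2  0.3] w 0.0849 j6 0.71
```

```bash
python3 drive.py '[[0,0,0,-0.035,0.025,0.44,0.085],[0,0,0,0,0,0.44,0.085],[0,0,0,0,0,0,0.085],[0,0,0,0,0,0,0.085]]'
python3 -c "
from h import *
go(.4144,-.2759,.038,7.25)
cv2.imwrite('pics/t1.png',robot.snapshot('scene')[200:300,340:480,::-1].repeat(5,0).repeat(5,1))"
```

```text
clock: 2.4
tool_pos: [0.4177, -0.2798, 0.045]
orientation: [-0.0, 0.662, 0.75, 0.0]
force: [0.4, -0.5, 0.4]
width: 0.0851
finger_force: 0.0
t 2.4 rot [-0.0001 -0.0001 -0.0017] shift [ 0.0043 -0.0028  0.007 ] force [ 0.4 -0.5  0.4] w 0.0851 j6 0.71
```

View pics/t1.png

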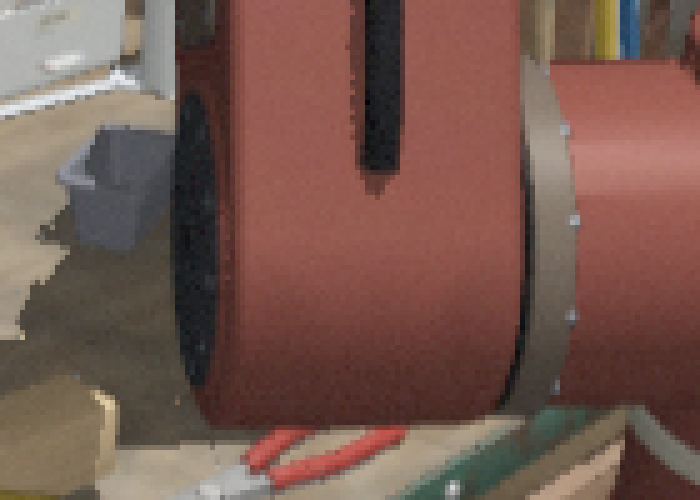

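The arm hides the tub in this view. Pose error is small and settled, so I'll correct it, grip and lift.

Scaled: 0.007 m is 0.07, 0.004 m is 0.04.

```bash
python3 drive.py '[[0,0,0,0.04,-0.03,0.07,0.085],[0,0,0,0,0,0,0.085],[0,0,0,0,0,0,0.05],[0,0,0,0,0,0,0.05],[0,0,0,0,0,0,0.05]]' 50
python3 drive.py '[[0,0,0,0,0,0,0.05],[0,0,0,0,0,0,0.05],[0,0,0,0,0,0,0.05]]'
python3 -c "
from h import *
go(.4144,-.2759,.038,7.25)"
```

```text
clock: 2.95
tool_pos: [0.4143, -0.2759, 0.0374]
orientation: [0.001, 0.661, 0.75, -0.0]
force: [-1.7, 2.2, 11.9]
width: 0.0602
finger_force: 51.5
clock: 3.25
tool_pos: [0.4142, -0.2759, 0.0374]
orientation: [0.001, 0.661, 0.75, -0.0]
force: [-2.1, 1.2, 11.0]
width: 0.0602
finger_force: 51.5
t 3.25 rot [0.0007 0.0008 0.0002] shift [-0.      0.0002 -0.0006] force [-2.1  1.2 11. ] w 0.0602 j6 0.71
```

```bash
python3 drive.py '[[0,0,0,0,0,-0.3,0.05],[0,0,0,0,0,-0.5,0.05],[0,0,0,0,0,-0.5,0.05],[0,0,0,0,0,-0.5,0.05],[0,0,0,0,0,-0.5,0.05]]'
python3 drive.py '[[0,0,0,0,0,0,0.05],[0,0,0,0,0,0,0.05]]'
python3 -c "
from h import *
go(.6031,-.0235,.156,10.8)"
```

```text
clock: 3.75
tool_pos: [0.4136, -0.2753, 0.2688]
orientation: [0.0, 0.661, 0.75, 0.0]
force: [1.7, -1.0, -1.7]
width: 0.06
finger_force: 55.7
clock: 3.95
tool_pos: [0.4144, -0.276, 0.2674]
orientation: [0.001, 0.661, 0.75, -0.0]
force: [-0.6, 0.3, -1.1]
width: 0.0602
finger_force: 55.8
t 3.95 rot [ 0.0016  0.002  -0.0617] shift [0.2127 0.2327 0.1114] force [-0.6  0.3 -1.1] w 0.0602 j6 0.71
```

Scaled: 0.0291 m is 0.291, 0.0266 m is 0.266, -0.0617 rad is -0.2468.

```bash
python3 drive.py '[[0,0,-0.2468,0,0,0,0.05],[0,0,0,0.266,0.291,0,0.05],[0,0,0,0.266,0.291,0,0.05],[0,0,0,0.266,0.291,0,0.05],[0,0,0,0.266,0.291,0,0.05]]'
python3 drive.py '[[0,0,0,0.266,0.291,0,0.05],[0,0,0,0.266,0.291,0,0.05],[0,0,0,0.266,0.291,0,0.05],[0,0,0,0.266,0.291,0,0.05],[0,0,0,0,0,0,0.05]]'
python3 drive.py '[[0,0,0,0,0,0.3,0.05],[0,0,0,0,0,0.3,0.05],[0,0,0,0,0,0,0.05],[0,0,0,0,0,0,0.05]]'
python3 -c "
from h import *
go(.6031,-.0235,.156,10.8)
cv2.imwrite('pics/t2.png',robot.snapshot('scene')[180:300,240:400,::-1].repeat(5,0).repeat(5,1))
t=robot.snapshot('top')[:,:,::-1];cv2.imwrite('pics/t2top.png',t)"
```

```text
clock: 4.45
tool_pos: [0.508, -0.1476, 0.2644]
orientation: [-0.002, 0.638, 0.77, -0.0]
force: [0.1, -1.2, -0.3]
width: 0.0601
finger_force: 55.7
clock: 4.95
tool_pos: [0.6037, -0.0191, 0.2635]
orientation: [-0.002, 0.636, 0.772, -0.0]
force: [0.5, -0.5, -1.2]
width: 0.06
finger_force: 55.7
clock: 5.35
tool_pos: [0.6017, -0.0232, 0.2057]
orientation: [-0.001, 0.638, 0.77, -0.001]
force: [0.4, -0.4, -0.9]
width: 0.0599
finger_force: 55.7
t 5.35 rot [-0.0026 -0.0008 -0.0004] shift [-0.0005  0.0013  0.0497] force [ 0.4 -0.4 -0.9] w 0.0599 j6 1.22
```

View pics/t2.png

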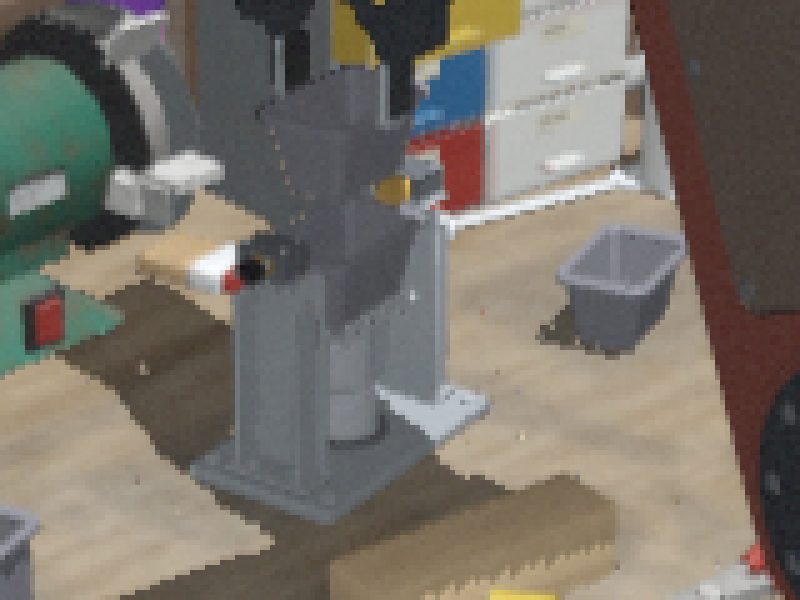

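The held tub hangs upright over the loaded tub and lines up with the brass bolt at (395,190). Lowering.

Scaled: 0.03 m is 0.3, 0.02 m is 0.2.

```bash
python3 drive.py '[[0,0,0,-0.005,0.013,0.3,0.05],[0,0,0,0,0,0.2,0.05],[0,0,0,0,0,0.07,0.05],[0,0,0,0,0,0,0.05],[0,0,0,0,0,0,0.05]]'
python3 drive.py '[[0,0,0,0,0,0.03,0.05],[0,0,0,0,0,0,0.05],[0,0,0,0,0,0,0.05]]'
python3 -c "
from h import *
go(.6031,-.0235,.1445,10.8)"
```

```text
clock: 5.95
tool_pos: [0.6045, -0.0234, 0.1506]
orientation: [0.001, 0.637, 0.771, 0.0]
force: [-1.0, -1.4, -0.9]
width: 0.0599
finger_force: 55.7
clock: 6.25
tool_pos: [0.6044, -0.0231, 0.1469]
orientation: [0.0, 0.637, 0.771, 0.0]
force: [-1.6, 0.4, 0.3]
width: 0.06
finger_force: 55.9
t 6.25 rot [0.0008 0.0001 0.0002] shift [-0.0001 -0.0013  0.0024] force [-1.6  0.4  0.3] w 0.06 j6 1.22
```

```bash
python3 drive.py '[[0,0,0,0,-0.01,0.02,0.05],[0,0,0,0,0,0,0.05],[0,0,0,0,0,0,0.05]]'
python3 drive.py '[[0,0,0,0,0,0.01,0.05],[0,0,0,0,0,0,0.05],[0,0,0,0,0,0,0.05]]'
python3 -c "
from h import *
go(.6031,-.0235,.1445,10.8)"
```

```text
clock: 6.55
tool_pos: [0.6034, -0.0231, 0.1444]
orientation: [0.0, 0.637, 0.771, 0.0]
force: [-0.1, 4.0, 0.5]
width: 0.0598
finger_force: 55.9
clock: 6.85
tool_pos: [0.6034, -0.0234, 0.1436]
orientation: [0.0, 0.637, 0.771, 0.0]
force: [1.0, 2.9, 3.6]
width: 0.0602
finger_force: 56.2
t 6.85 rot [ 0.0006  0.0001 -0.    ] shift [-0.     -0.0003 -0.0009] force [1.  2.9 3.6] w 0.0602 j6 1.22
```

It seated at the expected height, so I'll release and rise.

Scaled: -0.04 m is -0.4, -0.03 m is -0.3.

```bash
python3 drive.py '[[0,0,0,0,0,0,0.085],[0,0,0,0,0,0,0.085],[0,0,0,0,0,0,0.085],[0,0,0,0,0,-0.3,0.085],[0,0,0,0,0,-0.4,0.085]]'
python3 drive.py '[[0,0,0,0,0,-0.4,0.085],[0,0,0,0,0,0,0.085],[0,0,0,0,0,0,0.085]]'
python3 -c "
from h import *
go(.5925,-.2552,.038,20)
cv2.imwrite('pics/t3.png',robot.snapshot('scene')[180:300,240:400,::-1].repeat(5,0).repeat(5,1))"
```

```text
clock: 7.35
tool_pos: [0.6015, -0.0235, 0.2121]
orientation: [-0.002, 0.638, 0.77, -0.001]
force: [1.1, 0.6, 0.3]
width: 0.0852
finger_force: 0.0
clock: 7.65
tool_pos: [0.6035, -0.0237, 0.2538]
orientation: [0.001, 0.638, 0.77, 0.0]
force: [0.4, -0.1, -0.3]
width: 0.0847
finger_force: 0.0
t 7.65 rot [ 0.0013  0.001  -0.1608] shift [-0.2137 -0.0895  0.2158] force [ 0.4 -0.1 -0.3] w 0.0847 j6 1.22
```

View pics/t3.png

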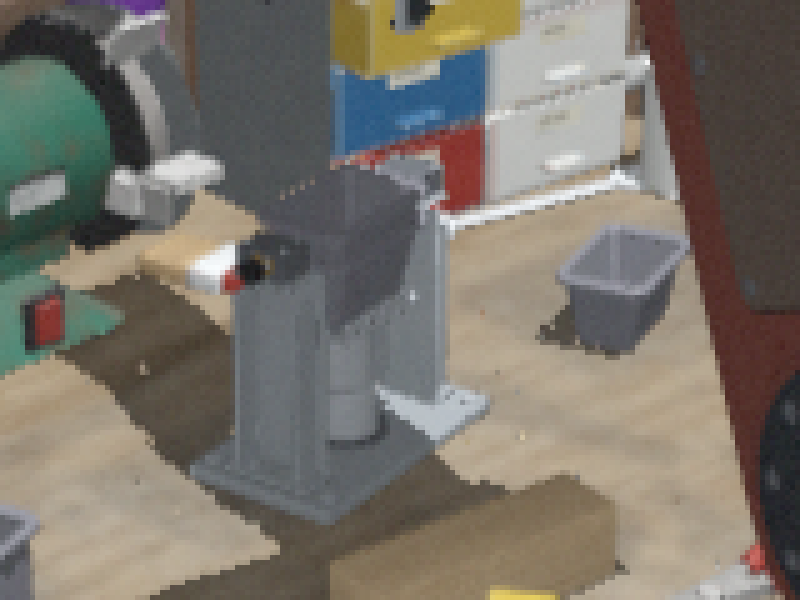

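The first tub is nested and level, with its rim visible just above the bolts at (350,180). Now the second one.

```bash
python3 drive.py '[[0,0,-0.3216,0,0,0,0.085],[0,0,-0.3216,0,0,0,0.085],[0,0,0,-0.427,-0.179,0,0.085],[0,0,0,-0.427,-0.179,0,0.085],[0,0,0,-0.427,-0.179,0,0.085]]'
python3 drive.py '[[0,0,0,-0.427,-0.179,0,0.085],[0,0,0,-0.427,-0.179,0,0.085],[0,0,0,0,0,0.5,0.085],[0,0,0,0,0,0.5,0.085],[0,0,0,0,0,0.5,0.085]]'
python3 drive.py '[[0,0,0,0,0,0,0.085],[0,0,0,0,0,0,0.085],[0,0,0,0,0,0,0.085]]'
python3 -c "
from h import *
go(.5925,-.2552,.038,20)"
```

```text
clock: 8.2
tool_pos: [0.5955, -0.1632, 0.2515]
orientation: [-0.001, 0.573, 0.82, -0.0]
force: [1.0, 0.1, 0.4]
width: 0.0848
finger_force: 0.0
clock: 8.7
tool_pos: [0.5907, -0.2548, 0.1]
orientation: [-0.001, 0.574, 0.819, -0.0]
force: [0.8, -0.6, -1.0]
width: 0.085
finger_force: 0.0
clock: 9.0
tool_pos: [0.5935, -0.2553, 0.1058]
orientation: [0.002, 0.573, 0.819, 0.0]
force: [0.5, 0.1, -0.1]
width: 0.0853
finger_force: 0.0
t 9.0 rot [0.0021 0.0026 0.0004] shift [ 0.0005 -0.0009  0.0678] force [ 0.5  0.1 -0.1] w 0.0853 j6 0.7
```

```bash
python3 drive.py '[[0,0,0,0,0,0.34,0.085],[0,0,0,0,0,0.33,0.085],[0,0,0,0,0,0,0.085],[0,0,0,0,0,0,0.085]]'
python3 drive.py '[[0,0,0,0,0,0,0.05],[0,0,0,0,0,0,0.05],[0,0,0,0,0,0,0.05],[0,0,0,0,0,0,0.05]]'
python3 -c "
from h import *
go(.5925,-.2552,.038,20)"
python3 drive.py '[[0,0,0,0,0,-0.3,0.05],[0,0,0,0,0,-0.5,0.05],[0,0,0,0,0,-0.5,0.05],[0,0,0,0,0,-0.5,0.05],[0,0,0,0,0,-0.5,0.05]]'
python3 drive.py '[[0,0,0,0,0,0,0.05],[0,0,0,0,0,0,0.05]]'
python3 -c "
from h import *
go(.6033,-.0235,.174,10.8)"
```

```text
clock: 9.4
tool_pos: [0.5932, -0.2552, 0.0385]
orientation: [0.001, 0.573, 0.819, 0.0]
force: [-0.2, -0.1, 0.4]
width: 0.0849
finger_force: 0.0
clock: 9.8
tool_pos: [0.5936, -0.2555, 0.0392]
orientation: [0.002, 0.573, 0.819, 0.0]
force: [-1.6, 1.9, 10.2]
width: 0.0598
finger_force: 52.3
t 9.8 rot [0.0026 0.0031 0.0003] shift [ 0.0007 -0.0009  0.0012] force [-1.6  1.9 10.2] w 0.0598 j6 0.7
clock: 10.3
tool_pos: [0.592, -0.2545, 0.2702]
orientation: [0.001, 0.573, 0.819, 0.0]
force: [0.0, -0.6, -0.2]
width: 0.06
finger_force: 55.3
clock: 10.5
tool_pos: [0.5929, -0.2551, 0.2687]
orientation: [0.002, 0.573, 0.819, 0.0]
force: [0.7, -0.1, -1.4]
width: 0.0602
finger_force: 55.3
t 10.5 rot [0.0031 0.0031 0.1608] shift [0.2255 0.0536 0.0947] force [ 0.7 -0.1 -1.4] w 0.0602 j6 0.7
```

Scaled: 0.0451 m is 0.451, 0.0107 m is 0.107, 0.0804 rad is 0.3216.

```bash
python3 drive.py '[[0.012,0.012,0.3216,0,0,0,0.05],[0,0,0.3216,0,0,0,0.05],[0,0,0,0.451,0.107,0,0.05],[0,0,0,0.451,0.107,0,0.05],[0,0,0,0.451,0.107,0,0.05]]'
python3 drive.py '[[0,0,0,0.451,0.107,0,0.05],[0,0,0,0.451,0.107,0,0.05],[0,0,0,0,0,0,0.05],[0,0,0,0,0,0.3,0.05],[0,0,0,0,0,0.2,0.05]]'
python3 drive.py '[[0,0,0,0,0,0,0.05],[0,0,0,0,0,0,0.05],[0,0,0,0,0,0,0.05]]'
python3 -c "
from h import *
go(.6033,-.0235,.174,10.8)"
```

```text
clock: 11.0
tool_pos: [0.5972, -0.1143, 0.265]
orientation: [-0.003, 0.638, 0.77, -0.001]
force: [1.8, -0.1, -1.0]
width: 0.0598
finger_force: 55.3
clock: 11.5
tool_pos: [0.6012, -0.0226, 0.2144]
orientation: [-0.003, 0.637, 0.771, -0.001]
force: [-0.7, 0.2, -1.7]
width: 0.0597
finger_force: 55.2
clock: 11.8
tool_pos: [0.6026, -0.0234, 0.2176]
orientation: [-0.002, 0.638, 0.77, -0.0]
force: [0.7, -0.5, -0.1]
width: 0.0599
finger_force: 55.2
t 11.8 rot [-0.0023 -0.0022 -0.0003] shift [-0.0002  0.0006  0.0436] force [ 0.7 -0.5 -0.1] w 0.0599 j6 1.22
```

Scaled: 0.03 m is 0.3, 0.018 m is 0.18, -0.0023 rad is -0.0092.

```bash
python3 drive.py '[[-0.0092,-0.0088,0,0,0.006,0.3,0.05],[0,0,0,0,0,0.18,0.05],[0,0,0,0,0,0,0.05],[0,0,0,0,0,0,0.05],[0,0,0,0,0,0,0.05]]'
python3 drive.py '[[0,0,0,0,0,0.03,0.05],[0,0,0,0,0,0,0.05],[0,0,0,0,0,0,0.05]]'
python3 -c "
from h import *
go(.6033,-.0235,.1637,10.8)"
```

```text
clock: 12.3
tool_pos: [0.6037, -0.0231, 0.1704]
orientation: [0.001, 0.637, 0.77, 0.0]
force: [-0.3, 0.2, -1.3]
width: 0.0597
finger_force: 55.3
clock: 12.6
tool_pos: [0.6027, -0.0229, 0.166]
orientation: [-0.0, 0.637, 0.771, -0.0]
force: [0.0, 0.9, 0.0]
width: 0.0601
finger_force: 55.3
t 12.6 rot [-0.0007 -0.0003 -0.    ] shift [-0.0007  0.0004  0.0023] force [0.  0.9 0. ] w 0.0601 j6 1.22
```

```bash
python3 drive.py '[[0,0,0,0,0,0.02,0.05],[0,0,0,0,0,0,0.05],[0,0,0,0,0,0.01,0.05],[0,0,0,0,0,0,0.05],[0,0,0,0,0,0,0.05]]'
python3 -c "
from h import *
go(.6033,-.0235,.1637,10.8)"
```

```text
clock: 13.1
tool_pos: [0.6029, -0.0229, 0.163]
orientation: [-0.0, 0.637, 0.771, -0.0]
force: [0.6, 0.8, 2.3]
width: 0.0597
finger_force: 55.6
t 13.1 rot [-0.0004 -0.0003  0.0001] shift [-0.0007  0.0003 -0.0007] force [0.6 0.8 2.3] w 0.0597 j6 1.22
```

Seated. I'll release, rise and move over the wood, then look.

Scaled: -0.05 m is -0.5, -0.03 m is -0.3.

```bash
python3 drive.py '[[0,0,0,0,0,0,0.085],[0,0,0,0,0,0,0.085],[0,0,0,0,0,0,0.085],[0,0,0,0,0,-0.3,0.085],[0,0,0,0,0,-0.5,0.085]]'
python3 drive.py '[[0,0,0,0,0,0,0.085],[0,0,0.6,0,0,0,0.085],[0,0,0.6,0,0,0,0.085],[0,0,0,0,0,0,0.085]]'
python3 -c "
from h import *
go(.4262,.0487,.021,-7.1)
t=robot.snapshot('top')[:,:,::-1];s=robot.snapshot('scene')[:,:,::-1]
f=lambda a:cv2.resize(a,(400,300),interpolation=cv2.INTER_CUBIC)
cv2.imwrite('pics/t4.png',np.hstack([f(t[170:245,280:380]),f(s[190:280,260:380])]));cv2.imwrite('pics/t4top.png',t)"
```

```text
clock: 13.6
tool_pos: [0.6006, -0.0226, 0.2405]
orientation: [-0.003, 0.637, 0.77, -0.002]
force: [1.7, -0.7, -0.2]
width: 0.0849
finger_force: 0.0
clock: 14.0
tool_pos: [0.6027, -0.0229, 0.2426]
orientation: [-0.0, 0.746, 0.666, -0.0]
force: [-0.3, 0.7, -0.0]
width: 0.0849
finger_force: 0.0
t 14.0 rot [-0.001  -0.      0.0101] shift [ 0.0492 -0.184   0.2216] force [-0.3  0.7 -0. ] w 0.0849 j6 1.53
```

View pics/t4.png

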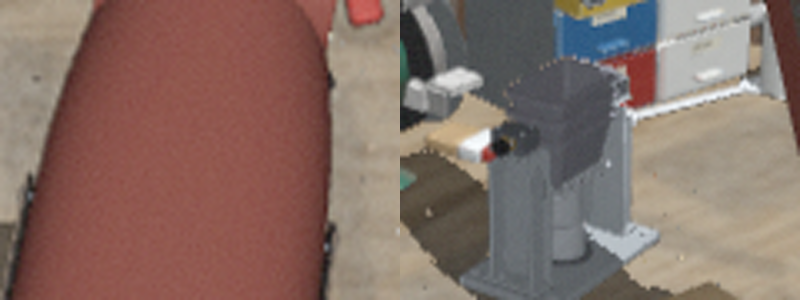

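Three tubs are nested, with both rims stacked evenly above the bolts at (565,90) in the right crop. Picking up the wood.

Scaled: 0.05 m is 0.5, -0.046 m is -0.46, 0.0101 rad is 0.0404.

```bash
python3 drive.py '[[0,0,0.0404,0.123,-0.46,0,0.085],[0,0,0,0.123,-0.46,0,0.085],[0,0,0,0.123,-0.46,0,0.085],[0,0,0,0.123,-0.46,0,0.085],[0,0,0,0,0,0.5,0.085]]'
python3 drive.py '[[0,0,0,0,0,0.5,0.085],[0,0,0,0,0,0.4,0.085],[0,0,0,0,0,0,0.085],[0,0,0,0,0,0,0.085],[0,0,0,0,0,0,0.085]]'
python3 -c "
from h import *
go(.4262,.0487,.021,-7.1)"
```

```text
clock: 14.6
tool_pos: [0.4253, 0.0493, 0.1976]
orientation: [0.003, 0.747, 0.665, 0.003]
force: [2.9, -0.5, -1.6]
width: 0.0853
finger_force: 0.0
clock: 15.1
tool_pos: [0.4274, 0.0477, 0.1048]
orientation: [0.001, 0.748, 0.663, 0.001]
force: [-0.4, 0.3, 0.6]
width: 0.0852
finger_force: 0.0
t 15.1 rot [ 0.0017 -0.0003  0.0035] shift [ 0.0008 -0.0013  0.0838] force [-0.4  0.3  0.6] w 0.0852 j6 1.63
```

Scaled: 0.044 m is 0.44, 0.04 m is 0.4, 0.0035 rad is 0.014.

```bash
python3 drive.py '[[0.0068,0,0.014,0.008,-0.013,0.44,0.085],[0,0,0,0,0,0.4,0.085],[0,0,0,0,0,0,0.085],[0,0,0,0,0,0,0.085]]'
python3 -c "
from h import *
go(.4262,.0487,.021,-7.1)"
python3 drive.py '[[0,0,0,0,0,0,0.03],[0,0,0,0,0,0,0.03],[0,0,0,0,0,0,0.03],[0,0,0,0,0,0,0.03],[0,0,0,0,0,0,0.03]]' 100
python3 -c "
from h import *
go(.4262,.0487,.021,-7.1)"
```

```text
clock: 15.5
tool_pos: [0.4252, 0.0488, 0.0204]
orientation: [-0.001, 0.75, 0.662, -0.001]
force: [-0.1, 0.7, -0.7]
width: 0.0849
finger_force: 0.0
t 15.5 rot [-0.0024 -0.0001 -0.0007] shift [ 0.      0.001  -0.0006] force [-0.1  0.7 -0.7] w 0.0849 j6 1.64
clock: 16.0
tool_pos: [0.4258, 0.0488, 0.0207]
orientation: [0.0, 0.75, 0.662, 0.0]
force: [-2.3, 0.0, 19.4]
width: 0.0435
finger_force: 100.9
t 16.0 rot [ 0.0003 -0.0002 -0.001 ] shift [-0.      0.0004 -0.0003] force [-2.3  0.  19.4] w 0.0435 j6 1.64
```

Scaled: -0.05 m is -0.5, -0.04 m is -0.4.

```bash
python3 drive.py '[[0,0,0,0,0,-0.4,0.03],[0,0,0,0,0,-0.5,0.03],[0,0,0,0,0,-0.5,0.03],[0,0,0,0,0,-0.5,0.03],[0,0,0,0,0,-0.5,0.03]]'
python3 drive.py '[[0,0,0.56,0,0,0,0.03],[0,0,0.56,0,0,0,0.03],[0,0,0.56,0,0,0,0.03],[0,0,0.56,0,0,0,0.03],[0,0,0.56,0,0,0,0.03]]'
python3 drive.py '[[0,0,0.56,0,0,0,0.03],[0,0,0.56,0,0,0,0.03],[0,0,0.56,0,0,0,0.03],[0,0,0.552,0,0,0,0.03],[0,0,0,0,0,0,0.03]]'
python3 -c "
from h import *
go(.6033,-.0233,.21,-79.2)"
```

```text
clock: 16.5
tool_pos: [0.4243, 0.0488, 0.2617]
orientation: [-0.001, 0.75, 0.662, -0.001]
force: [1.6, -0.7, -2.5]
width: 0.0427
finger_force: 103.6
clock: 17.0
tool_pos: [0.4247, 0.0488, 0.2594]
orientation: [-0.001, 0.932, 0.362, -0.001]
force: [-0.8, 0.5, -1.6]
width: 0.043
finger_force: 103.9
clock: 17.5
tool_pos: [0.4247, 0.0488, 0.2593]
orientation: [-0.0, 0.996, 0.093, -0.001]
force: [-0.4, 0.2, -2.8]
width: 0.043
finger_force: 103.7
t 17.5 rot [-0.0009  0.0025 -0.0028] shift [0.1619 0.1042 0.0493] force [-0.4  0.2 -2.8] w 0.043 j6 2.9
```

Scaled: 0.0405 m is 0.405, 0.026 m is 0.26.

```bash
python3 drive.py '[[0,0,0,0.405,0.26,0,0.03],[0,0,0,0.405,0.26,0,0.03],[0,0,0,0.405,0.26,0,0.03],[0,0,0,0.405,0.26,0,0.03],[0,0,0,0,0,0,0.03]]'
python3 drive.py '[[0,0,0,0,0,0.35,0.03],[0,0,0,0,0,0,0.03],[0,0,0,0,0,0,0.03],[0,0,0,0,0,0,0.03]]'
python3 -c "
from h import *
go(.6033,-.0233,.2,-79.2)
s=robot.snapshot('scene')[:,:,::-1]
cv2.imwrite('pics/t5.png',cv2.resize(s[170:290,250:410],(800,600),interpolation=cv2.INTER_CUBIC))"
```

```text
clock: 18.0
tool_pos: [0.6077, -0.0257, 0.2561]
orientation: [-0.0, 0.995, 0.095, -0.001]
force: [-1.2, 0.5, -3.1]
width: 0.0435
finger_force: 103.8
clock: 18.4
tool_pos: [0.6038, -0.0231, 0.2252]
orientation: [-0.0, 0.996, 0.094, -0.0]
force: [0.1, 0.2, -1.2]
width: 0.043
finger_force: 103.6
t 18.4 rot [-0.0003  0.0009  0.0007] shift [-0.0006  0.0001  0.0252] force [ 0.1  0.2 -1.2] w 0.043 j6 2.79
```

View pics/t5.png

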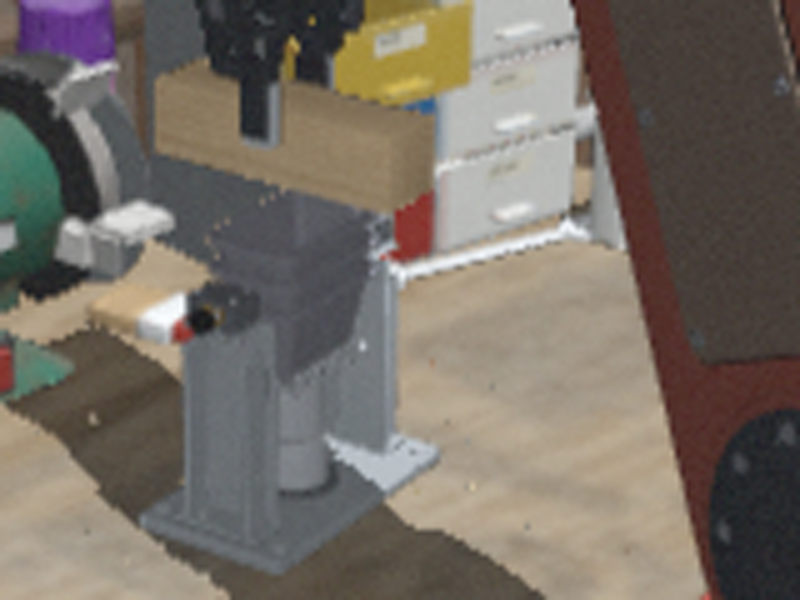

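The wood is level above the stack at (295,140) and centred on it. Lowering to contact, then pressing.

```bash
python3 drive.py '[[0,0,0,0,0,0.2,0.03],[0,0,0,0,0,0.1,0.03],[0,0,0,0,0,0,0.03],[0,0,0,0,0,0,0.03]]'
python3 drive.py '[[0,0,0,0,0,0.05,0.03],[0,0,0,0,0,0.05,0.03],[0,0,0,0,0,0.05,0.03],[0,0,0,0,0,0,0.03],[0,0,0,0,0,0,0.03]]'
python3 -c "
from h import *
go(.6033,-.0233,.1572,-79.2)"
```

```text
clock: 18.85
tool_pos: [0.6035, -0.0231, 0.1944]
orientation: [-0.0, 0.996, 0.094, -0.001]
force: [-1.4, 0.6, 0.7]
width: 0.043
finger_force: 104.2
clock: 19.35
tool_pos: [0.6037, -0.0232, 0.1786]
orientation: [-0.0, 0.996, 0.094, -0.001]
force: [-1.0, 0.6, 2.8]
width: 0.0433
finger_force: 104.5
t 19.35 rot [-0.0008  0.002  -0.0007] shift [-0.0004  0.      0.0214] force [-1.   0.6  2.8] w 0.0433 j6 2.79
```

Scaled: 0.005 m is 0.05.

```bash
python3 drive.py '[[0,0,0,0,0,0.05,0.03],[0,0,0,0,0,0.05,0.03],[0,0,0,0,0,0.05,0.03],[0,0,0,0,0,0,0.03],[0,0,0,0,0,0,0.03]]'
python3 drive.py '[[0,0,0,0,0,0.03,0.03],[0,0,0,0,0,0.02,0.03],[0,0,0,0,0,0,0.03],[0,0,0,0,0,0,0.03]]'
python3 drive.py '[[0,0,0,0,0,0.015,0.03],[0,0,0,0,0,0,0.03],[0,0,0,0,0,0,0.03]]'
python3 -c "
from h import *
go(.6033,-.0233,.1572,-79.2)"
```

```text
clock: 19.85
tool_pos: [0.6038, -0.0232, 0.1639]
orientation: [-0.0, 0.996, 0.094, -0.001]
force: [-0.1, 0.2, 6.3]
width: 0.0431
finger_force: 104.8
clock: 20.25
tool_pos: [0.6038, -0.0232, 0.1591]
orientation: [-0.0, 0.996, 0.094, -0.001]
force: [-1.1, 0.8, 7.9]
width: 0.0433
finger_force: 104.8
clock: 20.55
tool_pos: [0.6038, -0.0232, 0.1577]
orientation: [-0.0, 0.996, 0.094, -0.001]
force: [-0.9, 1.0, 7.5]
width: 0.0431
finger_force: 104.8
t 20.55 rot [-0.0005  0.0014 -0.0008] shift [-0.0005 -0.      0.0005] force [-0.9  1.   7.5] w 0.0431 j6 2.79
```

Scaled: 0.0015 m is 0.015.

```bash
python3 drive.py '[[0,0,0,0,0,0.015,0.03],[0,0,0,0,0,0,0.03],[0,0,0,0,0,0,0.03]]'
python3 drive.py '[[0,0,0,0,0,0.015,0.03],[0,0,0,0,0,0,0.03],[0,0,0,0,0,0,0.03]]'
```

```text
clock: 20.85
tool_pos: [0.6039, -0.0232, 0.1566]
orientation: [-0.0, 0.996, 0.094, -0.0]
force: [-2.1, 0.8, 11.4]
width: 0.0434
finger_force: 105.6
clock: 21.15
tool_pos: [0.6042, -0.0232, 0.1564]
orientation: [-0.0, 0.996, 0.094, 0.0]
force: [-4.6, 1.8, 22.5]
width: 0.0431
finger_force: 107.1
```

It has bottomed. One more nudge, then I'll raise it gently, go high and look.

Units first: shifts go in units of 100 mm and turns go in units of 0.25 rad. So 0.001 m is 0.01.

```bash
python3 drive.py '[[0,0,0,0,0,0.01,0.03],[0,0,0,0,0,0,0.03],[0,0,0,0,0,0,0.03]]'
python3 drive.py '[[0,0,0,0,0,-0.03,0.03],[0,0,0,0,0,-0.03,0.03],[0,0,0,0,0,-0.05,0.03],[0,0,0,0,0,0,0.03],[0,0,0,0,0,0,0.03]]'
python3 drive.py '[[0,0,0,0,0,-0.2,0.03],[0,0,0,0,0,-0.3,0.03],[0,0,0,0,0,-0.3,0.03],[0,0,0,0,0,0,0.03]]'
python3 -c "
from h import *
go(.4262,.0487,.021,-79.2)
s=robot.snapshot('scene')[:,:,::-1]
cv2.imwrite('pics/t6.png',cv2.resize(s[170:290,250:410],(800,600),interpolation=cv2.INTER_CUBIC))"
```

```text
clock: 21.45
tool_pos: [0.6045, -0.0232, 0.1563]
orientation: [0.0, 0.996, 0.094, 0.001]
force: [-6.7, 2.1, 29.5]
width: 0.0433
finger_force: 108.1
clock: 21.95
tool_pos: [0.6031, -0.0232, 0.1634]
orientation: [-0.0, 0.996, 0.094, -0.002]
force: [0.8, -0.8, -2.6]
width: 0.0432
finger_force: 104.0
clock: 22.35
tool_pos: [0.6054, -0.0235, 0.2475]
orientation: [0.0, 0.996, 0.094, 0.001]
force: [1.4, -1.1, -1.9]
width: 0.0429
finger_force: 103.8
t 22.35 rot [ 0.0011 -0.0027 -0.0008] shift [-0.1625 -0.1045  0.2265] force [ 1.4 -1.1 -1.9] w 0.0429 j6 2.79
```

View pics/t6.png

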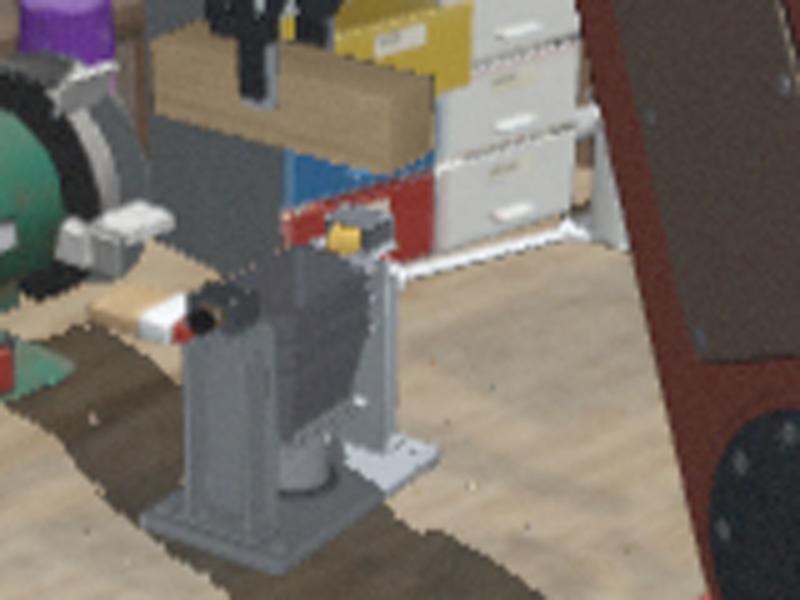

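The stack stays down, and the right bolt's brass nose at (345,240) is out over the rim. Returning the wood to its old place.

Scaled: -0.0406 m is -0.406, -0.0261 m is -0.261.

```bash
python3 drive.py '[[0,0,0,-0.406,-0.261,0,0.03],[0,0,0,-0.406,-0.261,0,0.03],[0,0,0,-0.406,-0.261,0,0.03],[0,0,0,-0.406,-0.261,0,0.03],[0,0,0,0,0,0,0.03]]'
python3 drive.py '[[0,0,-0.56,0,0,0,0.03],[0,0,-0.56,0,0,0,0.03],[0,0,-0.56,0,0,0,0.03],[0,0,-0.56,0,0,0,0.03],[0,0,-0.56,0,0,0,0.03]]'
python3 drive.py '[[0,0,-0.56,0,0,0,0.03],[0,0,-0.56,0,0,0,0.03],[0,0,-0.56,0,0,0,0.03],[0,0,-0.552,0,0,0,0.03],[0,0,0,0,0,0,0.03]]'
python3 drive.py '[[0,0,0,0,0,0.5,0.03],[0,0,0,0,0,0.5,0.03],[0,0,0,0,0,0.5,0.03],[0,0,0,0,0,0.4,0.03],[0,0,0,0,0,0,0.03]]'
python3 drive.py '[[0,0,0,0,0,0,0.03],[0,0,0,0,0,0,0.03]]'
python3 -c "
from h import *
go(.4262,.0487,.021,-7.1)"
```

```text
clock: 22.9
tool_pos: [0.4176, 0.0509, 0.2426]
orientation: [-0.001, 0.995, 0.095, -0.005]
force: [0.7, -0.6, -0.9]
width: 0.0431
finger_force: 103.9
clock: 23.4
tool_pos: [0.4241, 0.049, 0.2431]
orientation: [-0.001, 0.902, 0.432, -0.002]
force: [0.4, -0.7, -1.8]
width: 0.0431
finger_force: 103.8
clock: 23.9
tool_pos: [0.4241, 0.049, 0.2432]
orientation: [-0.002, 0.749, 0.662, -0.002]
force: [0.3, -0.1, -2.3]
width: 0.0433
finger_force: 103.7
clock: 24.4
tool_pos: [0.4195, 0.0493, 0.0502]
orientation: [-0.004, 0.751, 0.66, -0.004]
force: [-0.1, 0.1, -1.8]
width: 0.043
finger_force: 103.4
clock: 24.6
tool_pos: [0.4256, 0.049, 0.0562]
orientation: [-0.0, 0.75, 0.661, 0.0]
force: [0.3, 0.1, -1.6]
width: 0.0433
finger_force: 103.4
t 24.6 rot [-0.0001 -0.0003 -0.0025] shift [-0.0003  0.0006  0.0352] force [ 0.3  0.1 -1.6] w 0.0433 j6 1.64
```

Scaled: 0.02 m is 0.2, 0.014 m is 0.14.

```bash
python3 drive.py '[[0,0,0,0,0,0.2,0.03],[0,0,0,0,0,0.14,0.03],[0,0,0,0,0,0,0.03],[0,0,0,0,0,0.01,0.03],[0,0,0,0,0,0,0.03]]'
python3 drive.py '[[0,0,0,0,0,0,0.085],[0,0,0,0,0,0,0.085],[0,0,0,0,0,0,0.085],[0,0,0,0,0,-0.3,0.085],[0,0,0,0,0,-0.5,0.085]]'
python3 drive.py '[[0,0,0,0,0,-0.5,0.085],[0,0,0,0,0,-0.5,0.085],[0,0,0,0.5,0,0,0.085],[0,0,0,-0.5,0,0,0.085],[0,0,0,-0.5,0,0,0.085]]'
python3 drive.py '[[0,0,0,-0.5,0,0,0.085],[0,0,0,-0.5,0,0,0.085],[0,0,0,-0.5,0,0,0.085],[0,0,0,-0.5,0,0,0.085],[0,0,0,-0.5,0,0,0.085]]'
python3 drive.py '[[0,0,0,0,0,0,0.085],[0,0,0,0,0,0,0.085],[0,0,0,0,0,0,0.085]]'
python3 -c "
from h import *
go(.4262,.0487,.021,-7.1)
t=robot.snapshot('top')[:,:,::-1];s=robot.snapshot('scene')[:,:,::-1]
f=lambda a:cv2.resize(a,(400,300),interpolation=cv2.INTER_CUBIC)
cv2.imwrite('pics/t7.png',np.vstack([np.hstack([f(t[170:245,280:380]),f(s[190:280,260:380])]),np.hstack([f(t[150:330,150:390]),f(s[180:360,160:400])])]))"
```

```text
clock: 25.1
tool_pos: [0.4253, 0.0491, 0.0208]
orientation: [-0.0, 0.75, 0.661, 0.0]
force: [-0.4, 0.8, 5.5]
width: 0.0436
finger_force: 104.6
clock: 25.6
tool_pos: [0.4216, 0.0492, 0.0984]
orientation: [-0.003, 0.75, 0.661, -0.003]
force: [2.0, 0.3, 0.1]
width: 0.0848
finger_force: 0.0
clock: 26.1
tool_pos: [0.4186, 0.0041, 0.1999]
orientation: [-0.0, 0.745, 0.667, -0.0]
force: [0.7, -1.2, -0.3]
width: 0.0849
finger_force: 0.0
clock: 26.6
tool_pos: [0.3862, -0.2505, 0.1996]
orientation: [-0.001, 0.75, 0.661, -0.001]
force: [1.1, -1.0, -0.3]
width: 0.0851
finger_force: 0.0
clock: 26.9
tool_pos: [0.3868, -0.2476, 0.1992]
orientation: [-0.002, 0.75, 0.662, -0.001]
force: [0.5, 0.5, -0.4]
width: 0.0847
finger_force: 0.0
t 26.9 rot [-0.0035 -0.0009 -0.0007] shift [0.2989 0.0025 0.1782] force [ 0.5  0.5 -0.4] w 0.0847 j6 0.97
```

View pics/t7.png

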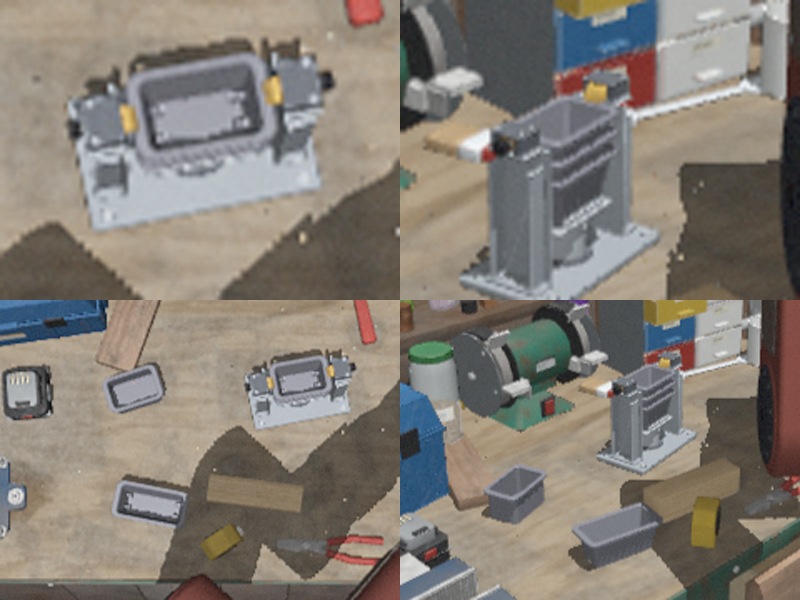

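The three nested tubs sit under both brass bolts, at (128,118) and (273,92), both out over the top rim. The wood lies flat at (255,492), and the odd tubs and bystanders haven't moved. Handing in.

```bash
python3 -c "
from rig import robot
print(robot.close_job())"
```

```text
the job is handed in; nothing more can be done
None
```

The job is handed in: both matching tubs are nested in the dispenser and pressed down, the camera shows both bolts out over the top rim, the wood is back flat on the bench, and nothing else moved (finished at about 27 s; no verdict came back).

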